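# Bring the banded mug to the front and fit the carousel's upper tray

### The arm

A 6-joint arm with a two-finger parallel gripper is mounted at the origin on the work surface. World frame = base frame: x ahead of the robot, y to its left, z up, the work surface at z = 0. Lengths are in m, angles in rad, forces in N, time in s.
With the tool pointing down it reaches from about 0.35 to 0.925 m from the base axis. Payload 6.4 kg.
Tool frame: the origin (TCP) lies midway between the tips of the shut fingers; the grasp point (between the pads) lies 19 mm behind it (bot.tcp_to_grasp is the distance from the TCP to the grasp point, in m); z points along the fingers, y is the direction in which the jaws open and shut (so a half turn about z gives the same grasp; the last joint's range is limited). The gripper opens to 94 mm and grips with 3 to 60 N. Pads are 16 mm wide; open, the fingers measure 119 mm over their backs; the gripper's body (75 mm by 177 mm) begins 78 mm behind the grasp point.
Start: joints at [-1.376, 0.245, 1.558, -0, 1.339, -0.174], TCP at [0.234, -0.606, 0.205] pointing down, gripper open.
Joint ranges: [-3.13, 3.13], [-1.02, 2.26], [0.13, 2.54], [-0.95, 4.09], [0.21, 2.88], [-2.74, 2.74]. Speed limits (rad/s): [2.57, 2.57, 3.14, 3.14, 3.14, 3.14].

### API

Orientations are given as a 3x3 rotation matrix whose columns are the frame's x, y, z axes.
In Python, from bench import bot, grab_frame, get_calibration gives the robot as it stands.
- The arm moves only by the tool play_rows, never from a script. Its argument "commands" is text: rows parted by semicolons, each of 7 numbers parted by spaces: the turn, a rotation vector about the tool's x, y, z scaled (see below), then the shift along the tool's x, y, z scaled (see below), then the closure, from 0 (fully open) to 1 (shut). In form: wx wy wz tx ty tz grip; .... A call has 1 to 12 rows; each row is the pose to reach, as a shift and turn from the pose measured when the call began, along the tool's axes at that moment; what a row does not reach only later rows make up. The controller multiplies each number of a shift by 0.5 m and each number of a turn by pi/2 rad. A row lasts 1/12 s, in which the tool goes at most 41.7 mm and 7.16 degrees, less where a joint would pass 70% of its speed; a pose out of reach is approached as far as the arm can. A call with a number of a shift or a turn outside -1 to 1 is refused whole. A call with a gripper value outside its range is refused whole. The fingers move at their own pace and stop on an object; "newtons" is the grip in N (left out, the last holds). Time passes only in rows, so rows that repeat a pose let the fingers close. It gives the time, the measured TCP pose, the force and the opening at its end, in the units of the state.
- bot.state(): the state, without advancing time (a new reading comes with each control period).
- grab_frame(name): name is "side" or "top"; returns (picture, depth): 480x640x3 uint8, blue, green, red; 480x640 float32, m along the optical axis (not along the pixel's ray), 0 where there is no reading.
- get_calibration(name): a dict with "intrinsics" (3x3 intrinsics, pixels), "distortion" ([k1, k2, p1, p2, k3] as OpenCV has them; the pictures are not rectified), "position" and "rotation" of the camera in the world. Camera axes: x right, y down, z forward; pixel columns grow to the right and rows downward; lengths in m; the calibration is good to about 2 mm. A picture is of the moment at which its call begins. get_calibration takes no time and is no camera call.
- bot.close_job(): hands the job in, once; it reports no verdict.
The state is a dict: "t": time; "joints": joint angles; "qd": joint speeds; "tau": joint torques, N m; "tool_pos": TCP position; "ee_rot": TCP orientation; "force": force on the tool from outside, world axes, zero at the start; "moment": the same for the moment, N m; "finger_gap": finger opening in m.
Only numpy, scipy, OpenCV 4.12 (cv2) and the standard library are available. Lean on these libraries where they do the work, as an engineer would, in place of code of your own. Each camera call takes 0.05 s, during which the arm holds its last target.

### The job

Turn the wooden carousel by pushing a yellow knob on its rim until the steel travel mug with the red band stands squarely at the red arrow on the foot, and let it come to rest there. Then set the loose blue tray level on top, so that all four of its corner holes drop over the four posts and it rests on their shoulders, with the mug still at the arrow. Keep the arm and gripper off the mug, the other things on the carousel and its posts, and leave everything else on the bench where it is.

Things in the scene. Friction and masses are not known exactly. Their poses are not given: they have to be found in the camera images.
- stand: Grey foot of the carousel, fixed to the bench, a disc 200 mm across and 20 mm high with a flat tongue 50 mm wide, 8 mm high, reaching out along its own -x to 205 mm from the axis, past the wooden disc. Origin on the turning axis at bench height; z up; its -x is the front, roughly towards the robot.
- arrow (a point): Middle of the red arrow head painted on top of the tongue, 173 mm from the axis along the foot's -x, 9 mm above the bench. It does not turn.
- axis_top (a point): Fixed point on the turning axis at the height of the carousel disc's upper face, 36 mm above the bench.
- carousel (a joint): Turning of the wooden disc on the foot, rad, counter-clockwise from above positive; the disc's axes are the foot's turned by it. 0 (or any whole turn, +-6.283) means the mug (on the disc's -x) is exactly at the arrow. It runs on past a whole turn either way. About 0.15 N m (1.1 N at a knob) turns it and it stops almost at once when let go. Disc 300 mm across, 14 mm thick, top 36 mm above the bench.
- knob (a point): Top of one of the four yellow upright rim knobs, the one at 45 deg from the disc's x axis; the others stand at 135, 225 and 315 deg, midway between the things on the disc. Each is 138 mm from the turning axis, 16 mm across and 32 mm tall above the disc, top 68 mm above the bench. They turn with the disc.
- mug_top (a point): Centre of the black top of the steel travel mug with a red band, 64 mm across and 137 mm high, fixed on the carousel with its axis 113 mm from the turning axis; this point is 173 mm above the bench and turns with the disc.
- tray: Loose blue tray, 130 x 130 mm, floor 6 mm, rim 20 mm high, about 0.35 kg. Four 15 mm holes at x, y = +-45 mm. White arch handle in the middle, its bar along the tray's x: 62 mm long, 14 mm thick (y), 46 to 74 mm above the underside, on two thin legs. Origin at the centre of its underside. Fits the posts in any quarter turn; its underside is then 126 mm above the bench.
- radio: Bystander, leave alone: black radio 190 mm wide, 60 mm deep, 111 mm high, at the back left. Origin at the centre of its underside.
- bowl: Bystander, leave alone: wooden bowl 140 mm across, 55 mm high, at the back. Origin at the centre of its underside.
- silicone_lid: Bystander, leave alone: orange silicone lid 90 mm across, at the back right. Origin at the centre of its underside.
- fly_swatter: Bystander, leave alone: green fly swatter 440 mm long lying flat along x on the left, its blade at the far end, 8 mm high; origin in the blade, 15 mm from its handle edge.
- spare_cup: Bystander, leave alone: blue cup 76 mm across, 85 mm high, back right. Origin at the centre of its underside.
- mug: The steel travel mug of mug_top, fixed on the disc at its -x, 113 mm from the axis; origin at the centre of its underside, on the disc.
- dish: Small wooden dish fixed on the disc at its +y, 113 mm from the axis, 68 mm across, 42 mm high; origin at the centre of its underside.
- jar: Amber jar with white cap fixed on the disc at its +x, 113 mm from the axis, 60 mm across, 59 mm high; origin at the centre of its underside.
- tub: Green tub with paper packets fixed on the disc at its -y, 113 mm from the axis, 60 x 50 mm, 45 mm high; origin at the centre of its underside.
- posts: Four steel posts fixed on the disc at its x, y = +-45 mm, 18 mm thick up to a shoulder 90 mm above the disc (126 mm above the bench); above that a pin 9 mm thick and 14 mm long, tapering over 10 more mm to 3.6 mm (tips 150 mm above the bench). Origin on the turning axis on the disc's top; axes are those of the turned disc.

How it is judged:
By the outcome, as a careful person would: the job done as asked, in the order asked, and still so for the second after the job is handed in, with the robot touching nothing.
It also fails if it takes over 72 s, if anything falls off the work surface, if the arm or the gripper's body presses on something with over 40 N, if the wrist force passes 120 N, or if a joint passes its speed limit or range.

## Working session

There is one attempt and no reset: what is moved stays moved. The work goes in short steps, Python scripts to look and compute and a tool call to move; the robot and the scene stay as the last step left them, time stands still between calls to the robot, and variables do not carry over. Pictures are saved under pics/ and viewed, and the job is handed in when it is done.

Besides the shell and the picture viewer there is one more tool, called after ">>>" as name(argument=value, ...) on one line, values as JSON. play_rows: Moves the arm, as the interface text tells. Shifts and turns lie within -1 to 1; 1 stands for 0.5 m of shift or pi/2 rad of turn. Its arguments: {"type":"object","properties":{"commands":{"type":"string"},"newtons":{"type":"number"}},"required":["commands"]}

```bash
mkdir -p pics; ls
python3 - <<'E'
from bench import bot, grab_frame, get_calibration
import cv2,numpy as np
for n in("top","side"):
    p,d=grab_frame(n); cv2.imwrite(f"pics/{n}0.png",p); np.save(f"pics/{n}0.npy",d)
    print(n,get_calibration(n))
print(bot.state())
E
```

```text
pics
top {'intrinsics': array([[589.26999546,   0.        , 328.83311341],
       [  0.        , 589.26999546, 228.6548856 ],
       [  0.        ,   0.        ,   1.        ]]), 'distortion': array([-0.14049375,  0.        ,  0.        ,  0.        ,  0.        ]), 'position': array([0.37456577, 0.01438192, 1.45995343]), 'rotation': array([[-0.02069536, -0.98922903,  0.1449056 ],
       [-0.99965345,  0.0181156 , -0.01910011],
       [ 0.01626933, -0.14525067, -0.98926111]])}
side {'intrinsics': array([[602.15116553,   0.        , 317.79170982],
       [  0.        , 602.15116553, 240.83220948],
       [  0.        ,   0.        ,   1.        ]]), 'distortion': array([0.01203491, 0.        , 0.        , 0.        , 0.        ]), 'position': array([0.15444993, 0.93375254, 1.09709555]), 'rotation': array([[-0.90210817, -0.30910003,  0.30109469],
       [-0.43107646,  0.61428145, -0.66093222],
       [ 0.01933729, -0.72602719, -0.68739406]])}
{'t': 0.1, 'joints': array([-1.37607599e+00,  2.45729353e-01,  1.55886885e+00,  6.69714880e-06,
        1.33871453e+00, -1.74140112e-01]), 'qd': array([ 0.0012212 , -0.0013644 , -0.00407573,  0.00014681, -0.00010171,
       -0.0013264 ]), 'tau': array([-5.55322476e-04, -4.16913092e+01, -3.15525985e+01,  6.86756708e-02,
        3.09530657e-02, -5.27629038e-05]), 'tool_pos': array([ 0.23423684, -0.60575249,  0.20447758]), 'ee_rot': array([[ 9.32739425e-01,  3.60551048e-01, -3.26426295e-04],
       [ 3.60551067e-01, -9.32737946e-01,  1.68882820e-03],
       [ 3.04438583e-04, -1.69292999e-03, -9.99998521e-01]]), 'force': array([ 0.51055445, -0.55100673,  0.32464678]), 'moment': array([-0.01977887,  0.0162246 , -0.02845507]), 'finger_gap': 0.09430292871626356}
```

View pics/top0.png

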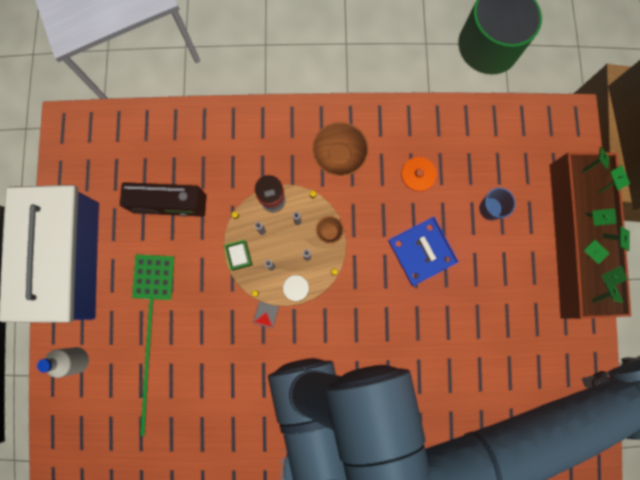

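View pics/side0.png

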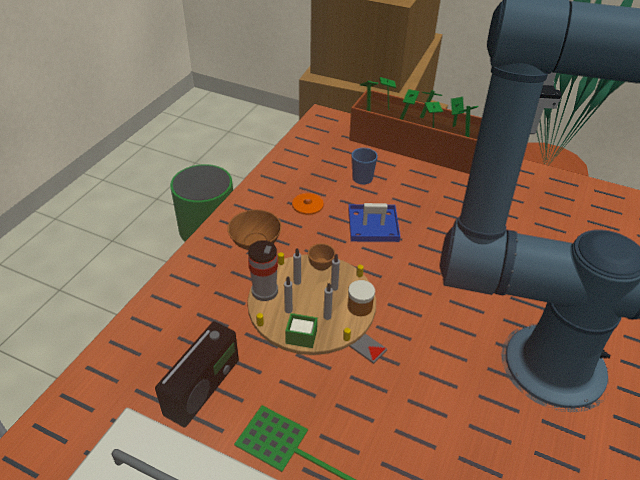

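The top view shows the mug at (268,190), the far side, with the arrow at (265,318). Knobs are at (313,195), (235,215), (255,293) and (334,272), and the tray is at (423,250). Next I'll measure them.

```bash
cat > h.py <<'E'
from bench import bot, grab_frame, get_calibration
import cv2,numpy as np
def ray(n,uv):
    c=get_calibration(n); K=c["intrinsics"]
    p=cv2.undistortPoints(np.array(uv,float).reshape(-1,1,2),K,c["distortion"]).reshape(-1,2)
    d=np.c_[p,np.ones(len(p))]@c["rotation"].T
    return c["position"],d
def plane(n,uv,z):
    o,d=ray(n,uv); return o+d*((z-o[2])/d[:,2])[:,None]
def tri(a,b):
    o1,d1=ray("top",[a]);o2,d2=ray("side",[b]);d1=d1[0];d2=d2[0]
    s=np.linalg.lstsq(np.c_[d1,-d2],o2-o1,rcond=None)[0]
    p,q=o1+s[0]*d1,o2+s[1]*d2
    return (p+q)/2,np.linalg.norm(p-q)
def proj(n,P):
    c=get_calibration(n);R=c["rotation"].T
    return cv2.projectPoints(np.array(P,float).reshape(-1,3),cv2.Rodrigues(R)[0],-R@c["position"],c["intrinsics"],c["distortion"])[0].reshape(-1,2)
def blobs(img,lo,hi,amin=8,roi=None):
    h=cv2.cvtColor(img,cv2.COLOR_BGR2HSV); m=cv2.inRange(h,lo,hi)
    if roi: 
        z=np.zeros_like(m);x0,y0,x1,y1=roi;z[y0:y1,x0:x1]=m[y0:y1,x0:x1];m=z
    n,l,s,c=cv2.connectedComponentsWithStats(m)
    return [(c[i].round(2),s[i,4],s[i,:4]) for i in range(1,n) if s[i,4]>=amin],m
def fitcirc(P):
    A=np.c_[2*P,np.ones(len(P))];x=np.linalg.lstsq(A,(P**2).sum(1),rcond=None)[0]
    return x[:2],np.sqrt(x[2]+x[:2]@x[:2])
E
python3 - <<'E'
from h import *
I={n:cv2.imread(f"pics/{n}0.png") for n in("top","side")}
for n,roi in(("top",(200,160,370,340)),("side",(220,230,400,380))):
    print(n)
    for nm,lo,hi in(("yellow",(22,150,120),(34,255,255)),("red",(0,190,120),(4,255,255)),("red2",(175,150,120),(180,255,255))):
        b,_=blobs(I[n],lo,hi,6,roi)
        for c,a,bb in b: print(nm,c,a,bb,plane(n,[c],.063 if nm=="yellow" else .008)[0].round(4))
    b,m=blobs(I[n],(108,150,60),(125,255,255),300,(330,180,480,300))
    for c,a,bb in b: print("blue",c,a,bb)
a=I["top"][170:330,200:480];cv2.imwrite("pics/c1.png",cv2.resize(a,None,fx=2.85,fy=2.85,interpolation=cv2.INTER_CUBIC))
a=I["side"][190:380,220:420];cv2.imwrite("pics/c2.png",cv2.resize(a,None,fx=3.1,fy=3.1,interpolation=cv2.INTER_CUBIC))
E
```

```text
top
yellow [312.59 193.74] 27 [310 191   6   6] [0.6652 0.0249 0.063 ]
yellow [234.39 214.39] 31 [232 212   6   6] [0.6181 0.2141 0.063 ]
yellow [334.  271.5] 26 [332 269   5   6] [ 0.4762 -0.0227  0.063 ]
yellow [254.39 292.82] 28 [252 290   6   6] [0.4292 0.1665 0.063 ]
red [263.69 319.83] 81 [257 314  13  11] [0.365  0.1502 0.008 ]
blue [422.21 251.59] 1985 [390 219  66  66]
side
yellow [280.36 254.32] 22 [278 252   6   5] [0.6683 0.0236 0.063 ]
yellow [359.95 266.81] 21 [358 265   5   5] [ 0.4782 -0.0243  0.063 ]
yellow [259.39 315.32] 31 [256 313   7   6] [0.6195 0.2128 0.063 ]
yellow [347.03 330.09] 33 [344 327   7   7] [0.4299 0.1643 0.063 ]
red [375.37 351.39] 105 [369 347  16  13] [0.3648 0.1498 0.008 ]
blue [372.22 224.04] 928 [349 207  51  30]
```

View pics/c1.png

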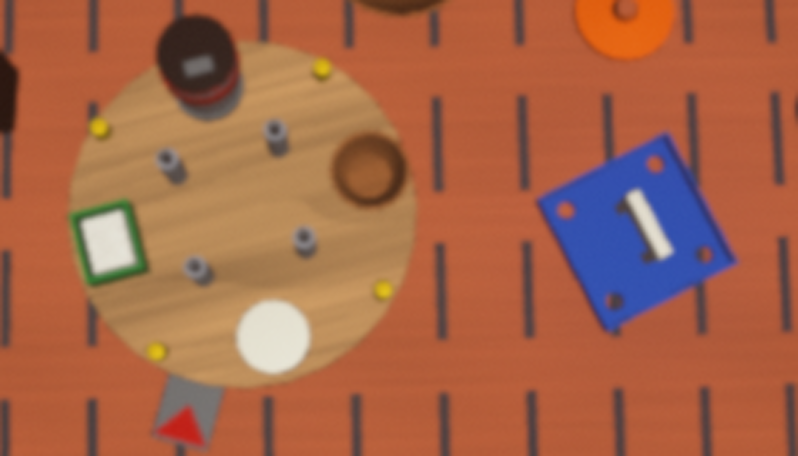

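View pics/c2.png

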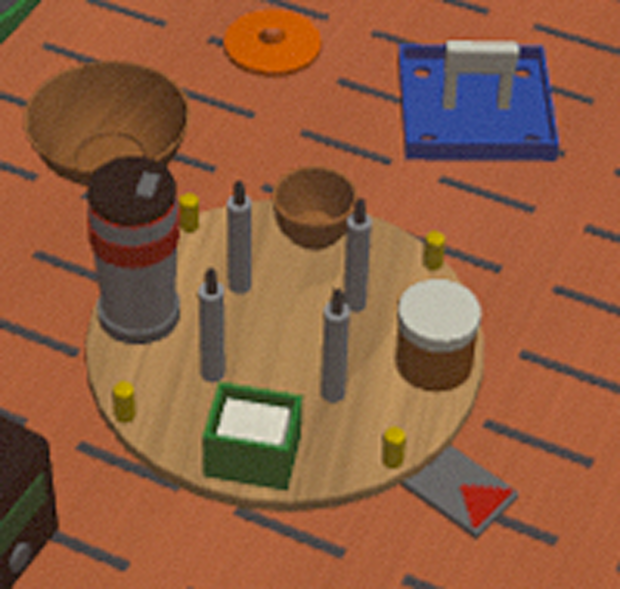

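```bash
cat >> h.py <<'E'
from scipy.spatial.transform import Rotation as Ro
def Rdown(yaw):
    c,s=np.cos(yaw),np.sin(yaw); return np.array([[c,s,0],[s,-c,0],[0,0,-1.]])
def rows(poses,st=None):
    st=st or bot.state();R=st["ee_rot"];p=st["tool_pos"]
    for pos,yaw in poses:
        w=Ro.from_matrix(R.T@Rdown(np.deg2rad(yaw))).as_rotvec()/(np.pi/2)
        t=R.T@(np.array(pos)-p)/.5
        print(" ".join(f"{v:.4f}" for v in np.r_[w,t]))
E
python3 - <<'E'
from h import *
I={n:cv2.imread(f"pics/{n}0.png") for n in("top","side")}
# tray rim outline
b,m=blobs(I["top"],(105,120,50),(130,255,255),300,(380,205,470,300))
cs,_=cv2.findContours(m,cv2.RETR_CCOMP,cv2.CHAIN_APPROX_NONE)
hull=cv2.convexHull(np.vstack(cs))
P=plane("top",hull.reshape(-1,2),.02)[:,:2]
r=cv2.minAreaRect((P*1000).astype(np.float32));print("rect",r)
for c in cs:
    a=cv2.contourArea(c)
    if 3<a<80: 
        M=cv2.moments(c);u=(M['m10']/a,M['m01']/a);print("hole",np.round(u,1),a,plane("top",[u],.006)[0].round(4))
for n,roi in(("top",(405,225,445,275)),("side",(355,198,395,228))):
    h=cv2.cvtColor(I[n],cv2.COLOR_BGR2HSV);m=cv2.inRange(h,(0,0,150),(180,70,255));x0,y0,x1,y1=roi
    q=np.argwhere(m[y0:y1,x0:x1])[:,::-1]+[x0,y0]
    W=plane(n,q,.074)[:,:2] if n=="top" else plane(n,q,.07)[:,:2]
    mu=W.mean(0);u,s,v=np.linalg.svd(W-mu);print(n,"handle",len(q),mu.round(4),np.rad2deg(np.arctan2(v[0,1],v[0,0])),np.ptp(W@v[0]))
rows([((.477,-.023,.16),59)])
E
```

```text
rect ((526.6509399414062, -245.87753295898438), (128.89395141601562, 130.29849243164062), 26.074426651000977)
hole [414.8 275.3] 39.5 [ 0.4667 -0.2245  0.006 ]
hole [446.8 258.8] 40.0 [ 0.506 -0.307  0.006]
hole [398.  243.4] 49.0 [ 0.5472 -0.1855  0.006 ]
hole [429.3 227.1] 46.5 [ 0.5867 -0.2662  0.006 ]
top handle 150 [ 0.5261 -0.2467] -154.12754293185108 0.061658475907155286
side handle 78 [ 0.5298 -0.2476] -156.25281610191027 0.05871393349492887
-0.0010 -0.0005 -0.4207 0.8731 -0.9119 0.0908
```

>>> play_rows(commands="0 0 -0.42 0.873 -0.912 0.09 0.68;0 0 -0.42 0.873 -0.912 0.09 0.68;0 0 -0.42 0.873 -0.912 0.09 0.68;0 0 -0.42 0.873 -0.912 0.09 0.68;0 0 -0.42 0.873 -0.912 0.09 0.68;0 0 -0.42 0.873 -0.912 0.09 0.68;0 0 -0.42 0.873 -0.912 0.09 0.68;0 0 -0.42 0.873 -0.912 0.09 0.68;0 0 -0.42 0.873 -0.912 0.09 0.68;0 0 -0.42 0.873 -0.912 0.09 0.68;0 0 -0.42 0.873 -0.912 0.09 0.68;0 0 -0.42 0.873 -0.912 0.09 0.68", newtons=20)

```text
t: 1.1
tool_pos: [0.426, -0.1437, 0.1696]
ee_rot: [[0.516, 0.856, -0.0], [0.856, -0.516, 0.002], [0.001, -0.001, -1.0]]
force: [0.6, 0.1, -0.3]
finger_gap: 0.0302
```

>>> play_rows(commands="0 0 0 0 0 0 0.68;0 0 0 0 0 0 0.68")

```text
t: 1.27
tool_pos: [0.426, -0.1416, 0.169]
ee_rot: [[0.512, 0.859, -0.001], [0.859, -0.512, 0.002], [0.001, -0.002, -1.0]]
force: [-0.3, -0.1, 0.5]
finger_gap: 0.0303
```

Run:
```python
from h import *
rows([((.477,-.0235,.12),59),((.477,-.0235,.055),59)])
p,d=grab_frame("side"); cv2.imwrite(f"pics/s1.png",p)
```

```text
-0.0013 -0.0007 0.0020 0.2550 -0.0333 0.0984
-0.0013 -0.0007 0.0020 0.2548 -0.0330 0.2284
```

View pics/s1.png

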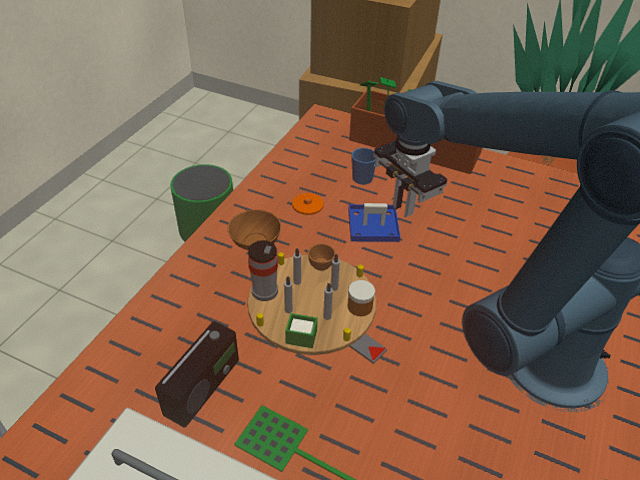

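The side view shows the gripper pointing down near the tray at (415,175), with its long body side along the jaws and everything else undisturbed. I'll lower it over knob B next.

>>> play_rows(commands="0 0 0 0.255 -0.033 0.098 0.68;0 0 0 0.255 -0.033 0.098 0.68;0 0 0 0.255 -0.033 0.098 0.68;0 0 0 0.255 -0.033 0.098 0.68;0 0 0 0.255 -0.033 0.098 0.68;0 0 0 0.255 -0.033 0.098 0.68")

```text
t: 1.82
tool_pos: [0.4772, -0.0264, 0.1202]
ee_rot: [[0.515, 0.857, -0.002], [0.857, -0.515, 0.001], [0.0, -0.002, -1.0]]
force: [-0.5, 0.2, -0.3]
finger_gap: 0.0298
```

Run:
```python
from h import *
p,d=grab_frame("side"); cv2.imwrite(f"pics/s2.png",p[180:400,200:500])
p,d=grab_frame("top"); cv2.imwrite(f"pics/t2.png",p[150:350,200:480])
rows([((.477,-.0235,.055),59)])
```

```text
-0.0003 -0.0005 -0.0013 0.0056 -0.0046 0.1321
```

View pics/s2.png

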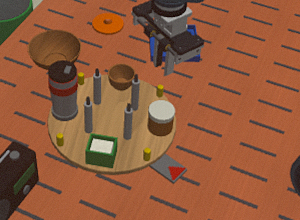

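View pics/t2.png

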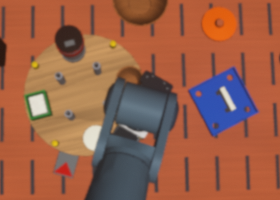

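The side crop shows the fingertips just above the front-right knob at (160,90), and the top crop shows the wrist over that knob. Descending.

>>> play_rows(commands="0 0 0 0.005 -0.004 0.05 0.68;0 0 0 0.005 -0.004 0.08 0.68;0 0 0 0.005 -0.004 0.11 0.68;0 0 0 0.005 -0.004 0.13 0.68;0 0 0 0.005 -0.004 0.13 0.68;0 0 0 0.005 -0.004 0.13 0.68")

```text
t: 2.42
tool_pos: [0.4772, -0.0248, 0.0563]
ee_rot: [[0.518, 0.855, 0.0], [0.855, -0.518, 0.001], [0.001, -0.0, -1.0]]
force: [0.8, -0.1, -0.4]
finger_gap: 0.0298
```

Run:
```python
from h import *
p,d=grab_frame("side"); cv2.imwrite(f"pics/s3.png",cv2.resize(p[200:380,220:460],None,fx=3,fy=3))
c=np.array([.548,.095])
# arc: 40 deg first, constant step 4deg/row
R0=.1385
rows([((*(c+R0*np.array([np.cos(a),np.sin(a)])),.055),np.rad2deg(a)+180) for a in np.deg2rad([-119,-116,-112,-108,-104,-100,-96,-92,-88,-84,-81,-81])])
```

```text
0.0007 -0.0007 -0.0242 0.0009 0.0067 0.0039
0.0007 -0.0007 -0.0576 0.0018 0.0212 0.0039
0.0007 -0.0006 -0.1020 0.0042 0.0404 0.0040
0.0007 -0.0006 -0.1464 0.0080 0.0593 0.0040
0.0008 -0.0006 -0.1909 0.0130 0.0780 0.0040
0.0008 -0.0006 -0.2353 0.0194 0.0963 0.0040
0.0008 -0.0005 -0.2798 0.0270 0.1140 0.0041
0.0008 -0.0005 -0.3242 0.0358 0.1312 0.0041
0.0009 -0.0005 -0.3687 0.0458 0.1478 0.0041
0.0009 -0.0004 -0.4131 0.0570 0.1636 0.0041
0.0009 -0.0004 -0.4464 0.0660 0.1749 0.0042
0.0009 -0.0004 -0.4464 0.0660 0.1749 0.0042
```

View pics/s3.png

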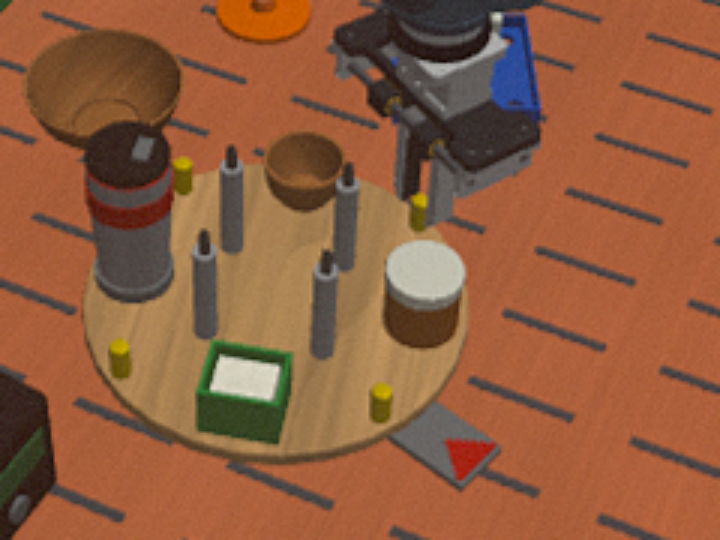

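The knob at (419,212) sits between the fingers. Starting the first arc.

>>> play_rows(commands="0 0 -0.024 0.001 0.007 0.004 0.68;0 0 -0.058 0.002 0.021 0.004 0.68;0 0 -0.102 0.004 0.04 0.004 0.68;0 0 -0.146 0.008 0.059 0.004 0.68;0 0 -0.191 0.013 0.078 0.004 0.68;0 0 -0.235 0.019 0.096 0.004 0.68;0 0 -0.28 0.027 0.114 0.004 0.68;0 0 -0.324 0.036 0.131 0.004 0.68;0 0 -0.369 0.046 0.148 0.004 0.68;0 0 -0.413 0.057 0.164 0.004 0.68;0 0 -0.446 0.066 0.175 0.004 0.68;0 0 -0.446 0.066 0.175 0.004 0.68")

```text
t: 3.47
tool_pos: [0.5716, -0.0424, 0.0566]
ee_rot: [[-0.157, 0.988, 0.004], [0.988, 0.157, -0.0], [-0.001, 0.004, -1.0]]
force: [-0.3, -0.3, -0.2]
finger_gap: 0.0299
```

Run:
```python
from h import *
p,d=grab_frame("side"); cv2.imwrite(f"pics/s4.png",cv2.resize(p[200:380,220:460],None,fx=3,fy=3))
print(bot.state()["force"],bot.state()["tool_pos"])
c=np.array([.548,.095])
R0=.1385
rows([((*(c+R0*np.array([np.cos(a),np.sin(a)])),.055),np.rad2deg(a)+180) for a in np.deg2rad([-77,-73,-69,-65,-61,-57,-53,-49,-45,-41,-37,-37])])
```

```text
[-0.10618713 -1.00722046 -0.57143944] [ 0.57089033 -0.04224899  0.05635231]
0.0023 0.0006 -0.0456 0.0020 0.0170 0.0028
0.0023 0.0007 -0.0900 0.0040 0.0363 0.0028
0.0022 0.0008 -0.1344 0.0074 0.0553 0.0029
0.0022 0.0008 -0.1789 0.0121 0.0740 0.0030
0.0022 0.0009 -0.2233 0.0181 0.0924 0.0030
0.0022 0.0010 -0.2678 0.0254 0.1103 0.0031
0.0021 0.0011 -0.3122 0.0339 0.1277 0.0031
0.0021 0.0012 -0.3567 0.0436 0.1444 0.0032
0.0021 0.0012 -0.4011 0.0545 0.1604 0.0032
0.0020 0.0013 -0.4456 0.0664 0.1756 0.0033
0.0020 0.0014 -0.4900 0.0794 0.1900 0.0033
0.0020 0.0014 -0.4900 0.0794 0.1900 0.0033
```

View pics/s4.png

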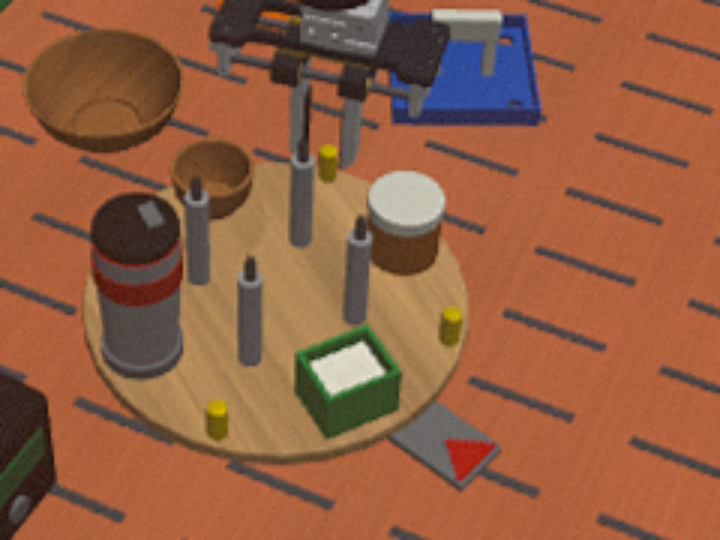

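The disc turned with the knob, now at (328,163), which is still between the fingers. The mug moved left to (137,285) and the radio is untouched. Continuing the arc.

>>> play_rows(commands="0.002 0 -0.046 0.002 0.017 0.003 0.68;0.002 0.001 -0.09 0.004 0.036 0.003 0.68;0.002 0.001 -0.134 0.007 0.055 0.003 0.68;0.002 0.001 -0.179 0.012 0.074 0.003 0.68;0.002 0.001 -0.223 0.018 0.092 0.003 0.68;0.002 0.001 -0.268 0.025 0.11 0.003 0.68;0.002 0.001 -0.312 0.034 0.128 0.003 0.68;0.002 0.001 -0.357 0.044 0.144 0.003 0.68;0.002 0.001 -0.401 0.054 0.16 0.003 0.68;0.002 0.001 -0.446 0.066 0.176 0.003 0.68;0.002 0.001 -0.49 0.079 0.19 0.003 0.68;0.002 0.001 -0.49 0.079 0.19 0.003 0.68")

```text
t: 4.52
tool_pos: [0.6593, 0.0121, 0.0559]
ee_rot: [[-0.799, 0.601, 0.002], [0.601, 0.799, -0.001], [-0.002, 0.001, -1.0]]
force: [-0.2, 0.1, 0.5]
finger_gap: 0.0302
```

Run:
```python
from h import *
p,d=grab_frame("side"); cv2.imwrite(f"pics/s5.png",cv2.resize(p[200:380,220:460],None,fx=3,fy=3))
print(bot.state()["force"],bot.state()["tool_pos"])
c=np.array([.548,.095])
R0=.1385
rows([((*(c+R0*np.array([np.cos(a),np.sin(a)])),.055),np.rad2deg(a)+180) for a in np.deg2rad([-33,-29,-25,-21,-17,-13,-9,-5,-1,3,5,5])])
```

```text
[0.18446342 0.13002302 0.33866776] [0.65892104 0.01167323 0.05584815]
0.0001 0.0009 -0.0455 0.0012 0.0189 0.0017
0.0001 0.0010 -0.0899 0.0032 0.0381 0.0017
0.0000 0.0010 -0.1344 0.0066 0.0572 0.0017
0.0000 0.0010 -0.1788 0.0113 0.0759 0.0017
-0.0000 0.0010 -0.2233 0.0173 0.0943 0.0017
-0.0001 0.0010 -0.2677 0.0246 0.1122 0.0017
-0.0001 0.0010 -0.3122 0.0331 0.1296 0.0017
-0.0001 0.0010 -0.3566 0.0428 0.1463 0.0017
-0.0002 0.0010 -0.4010 0.0536 0.1623 0.0017
-0.0002 0.0010 -0.4455 0.0656 0.1775 0.0016
-0.0002 0.0010 -0.4677 0.0719 0.1848 0.0016
-0.0002 0.0010 -0.4677 0.0719 0.1848 0.0016
```

View pics/s5.png

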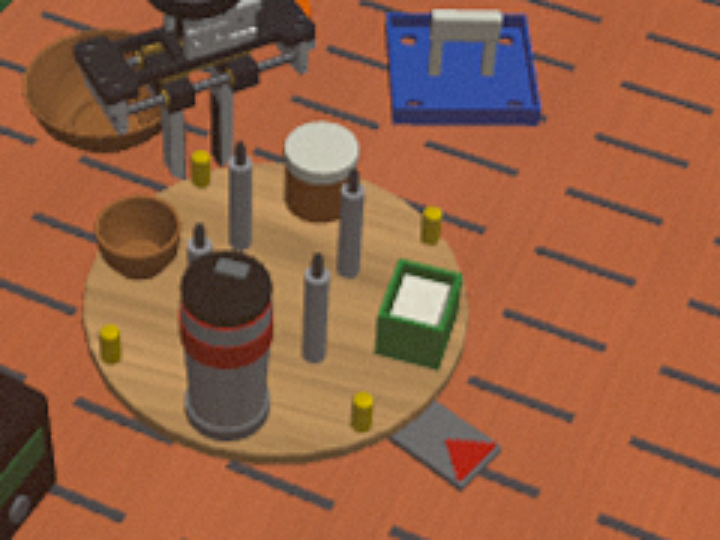

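The mug is now at (228,340), with the knob between the fingers at (200,168). Before going on I need the clearance between the fingers and the bowl.

Run:
```python
from h import *
p=cv2.imread("pics/top0.png");h=cv2.cvtColor(p,cv2.COLOR_BGR2HSV)
from h import *
# wooden bowl: left/right/top/bottom silhouette at px
for uv in [(313,149),(367,149),(340,124),(340,174)]: print(plane("top",[uv],.055)[0])
b,m=blobs(p,(5,80,20),(15,190,140),200,(305,115,375,182));print(b)
```

```text
[0.77945149 0.02216917 0.055     ]
[ 0.77741758 -0.11111332  0.055     ]
[ 0.84286211 -0.04596007  0.055     ]
[ 0.71502236 -0.04287003  0.055     ]
[(array([340.56, 147.78]), np.int32(1930), array([313, 115,  55,  67], dtype=int32))]
```

>>> play_rows(commands="0 0.001 -0.046 0.001 0.019 0.002 0.68;0 0.001 -0.09 0.003 0.038 0.002 0.68;0 0.001 -0.134 0.007 0.057 0.002 0.68;0 0.001 -0.179 0.011 0.076 0.002 0.68;0 0.001 -0.223 0.017 0.094 0.002 0.68;0 0.001 -0.268 0.025 0.112 0.002 0.68;0 0.001 -0.312 0.033 0.13 0.002 0.68;0 0.001 -0.357 0.043 0.146 0.002 0.68;0 0.001 -0.401 0.054 0.162 0.002 0.68;0 0.001 -0.446 0.066 0.178 0.002 0.68;0 0.001 -0.468 0.072 0.185 0.002 0.68;0 0.001 -0.468 0.072 0.185 0.002 0.68")

```text
t: 5.57
tool_pos: [0.6857, 0.1075, 0.0552]
ee_rot: [[-0.996, -0.086, 0.0], [-0.086, 0.996, -0.0], [-0.0, -0.0, -1.0]]
force: [0.0, -0.7, 0.1]
finger_gap: 0.0301
```

```bash
cat >> h.py <<'E'
C={"top":np.array([.5472,.0957]),"side":np.array([.5490,.0941])}
def disc(n,img):
    b,_=blobs(img,(22,150,120),(34,255,255),10,(200,160,370,340) if n=="top" else (220,230,400,380))
    for c,a,bb in b:
        w=plane(n,[c],.063)[0][:2]-C[n]; print(n,c,a,"r %.4f ang %.2f"%(np.linalg.norm(w),np.rad2deg(np.arctan2(w[1],w[0]))))
E
python3 - <<'E'
from h import *
for n in("side","top"):
    p,d=grab_frame(n); cv2.imwrite(f"pics/{n}6.png",p);disc(n,p)
p=cv2.imread("pics/side6.png");cv2.imwrite(f"pics/s6.png",cv2.resize(p[200:380,220:460],None,fx=3,fy=3))
print(bot.state()["force"],bot.state()["tool_pos"])
E
```

```text
side [333.1 251.3] 20 r 0.1381 ang -86.38
side [258.71 272.93] 14 r 0.1357 ang 3.12
side [369.19 307.71] 31 r 0.1388 ang -175.96
side [287.42 334.42] 33 r 0.1381 ang 93.82
top [341.33 238.03] 30 r 0.1380 ang -86.35
top [226.63 247.37] 30 r 0.1371 ang 93.65
[-0.03288085 -0.08052616 -0.60842889] [0.68584523 0.10666486 0.05516158]
```

View pics/s6.png

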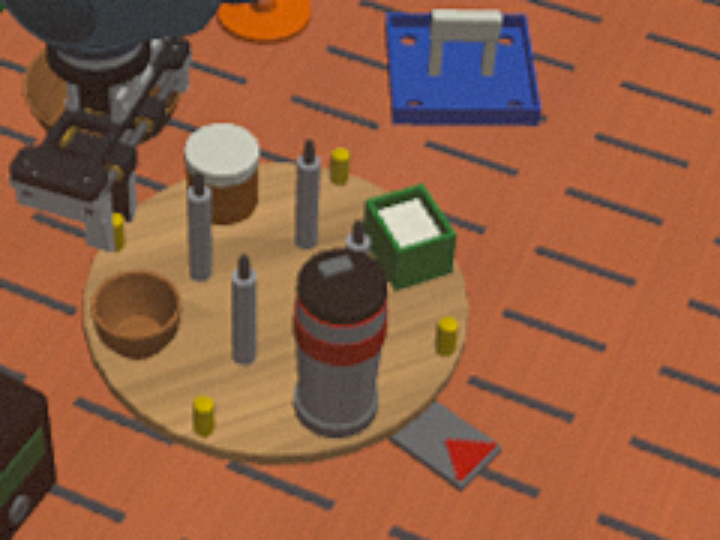

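The pushed knob is at about 3.75° and its target is 28.3°. I'll do most of that remainder, then fine-tune.

Run:
```python
from h import *
c=np.array([.548,.095])
R0=.1385
rows([((*(c+R0*np.array([np.cos(a),np.sin(a)])),.055),np.rad2deg(a)+180) for a in np.deg2rad([8,11,14,17,20,22,24,25,25])])
```

```text
-0.0003 0.0000 -0.0347 0.0001 0.0153 0.0003
-0.0003 0.0000 -0.0680 0.0013 0.0297 0.0003
-0.0003 0.0000 -0.1014 0.0032 0.0441 0.0003
-0.0003 0.0000 -0.1347 0.0059 0.0584 0.0003
-0.0003 0.0000 -0.1680 0.0093 0.0725 0.0003
-0.0003 0.0000 -0.1903 0.0120 0.0817 0.0003
-0.0003 0.0000 -0.2125 0.0150 0.0909 0.0003
-0.0003 0.0000 -0.2236 0.0166 0.0955 0.0003
-0.0003 0.0000 -0.2236 0.0166 0.0955 0.0003
```

>>> play_rows(commands="0 0 -0.035 0 0.015 0 0.68;0 0 -0.068 0.001 0.03 0 0.68;0 0 -0.101 0.003 0.044 0 0.68;0 0 -0.135 0.006 0.058 0 0.68;0 0 -0.168 0.009 0.072 0 0.68;0 0 -0.19 0.012 0.082 0 0.68;0 0 -0.212 0.015 0.091 0 0.68;0 0 -0.224 0.0165 0.0955 0 0.68;0 0 -0.224 0.0165 0.0955 0 0.68;0 0 -0.224 0.0165 0.0955 0 0.68")

```text
t: 6.5
tool_pos: [0.6736, 0.1531, 0.0552]
ee_rot: [[-0.907, -0.422, 0.0], [-0.422, 0.907, -0.0], [0.0, -0.0, -1.0]]
force: [-0.3, -0.7, 0.3]
finger_gap: 0.0299
```

Run:
```python
from h import *
for n in("side","top"):
    p,d=grab_frame(n); cv2.imwrite(f"pics/{n}7.png",p);disc(n,p)
print(bot.state()["force"],bot.state()["tool_pos"])
c=np.array([.548,.095]);w=bot.state()["tool_pos"][:2]-c;print(np.rad2deg(np.arctan2(w[1],w[0])))
R0=.1385
rows([((*(c+R0*np.array([np.cos(a),np.sin(a)])),.055),np.rad2deg(a)+180) for a in np.deg2rad([26,27,28,29,30,31,32])])
```

```text
side [316.9 248.1] 10 r 0.1391 ang -69.31
side [371.78 293.04] 27 r 0.1380 ang -157.34
side [307.91 338.3 ] 33 r 0.1382 ang 112.59
top [336.72 220.41] 29 r 0.1377 ang -67.97
top [306.5  295.79] 28 r 0.1375 ang -157.66
[ 0.30241367  0.29074238 -0.21644888] [0.67367543 0.15312178 0.0552103 ]
24.81937470985154
-0.0003 -0.0000 -0.0116 -0.0000 0.0057 0.0004
-0.0003 -0.0000 -0.0227 0.0001 0.0105 0.0004
-0.0003 -0.0000 -0.0338 0.0003 0.0154 0.0004
-0.0003 -0.0000 -0.0449 0.0006 0.0202 0.0004
-0.0003 -0.0000 -0.0560 0.0010 0.0250 0.0004
-0.0003 -0.0000 -0.0671 0.0015 0.0298 0.0004
-0.0003 -0.0000 -0.0782 0.0020 0.0346 0.0004
```

View pics/side7.png

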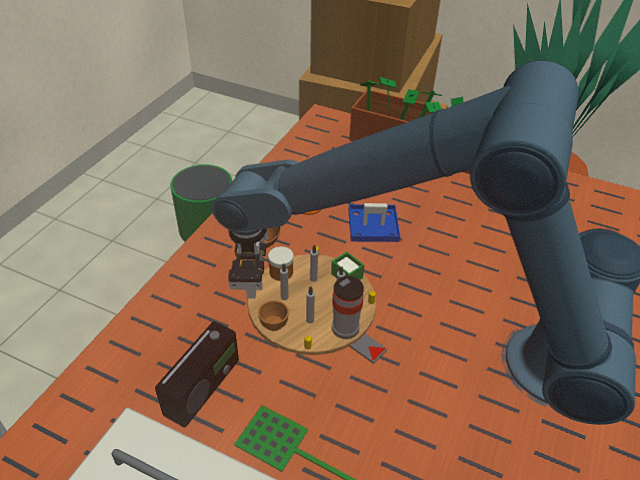

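The mug is nearly at the arrow, at (347,305) against (375,352). The knob is at about 22.4° and trails the tool by 2.4°, so I'll push slowly to a tool angle of 30.5°.

>>> play_rows(commands="0 0 -0.0116 0 0.0057 0 0.68;0 0 -0.0227 0 0.0105 0 0.68;0 0 -0.0338 0 0.0154 0 0.68;0 0 -0.045 0.001 0.0202 0 0.68;0 0 -0.056 0.001 0.025 0 0.68;0 0 -0.061 0.0012 0.0275 0 0.68;0 0 -0.061 0.0012 0.0275 0 0.68;0 0 -0.061 0.0012 0.0275 0 0.68")

```text
t: 7.27
tool_pos: [0.6671, 0.1657, 0.0552]
ee_rot: [[-0.862, -0.507, -0.0], [-0.507, 0.862, -0.0], [0.0, 0.0, -1.0]]
force: [0.8, 0.2, -0.6]
finger_gap: 0.0302
```

```bash
cat > m.py <<'E'
from h import *
import sys
for n in("side","top"):
    p,d=grab_frame(n); cv2.imwrite(f"pics/{n}{sys.argv[1]}.png",p);disc(n,p)
    b,_=blobs(p,(0,190,120),(4,255,255),20,(240,300,290,335) if n=="top" else (355,335,400,375))
    for c,a,bb in b: 
        w=plane(n,[c],.008)[0][:2]-C[n];print("arrow",c,a,np.rad2deg(np.arctan2(w[1],w[0])))
print(bot.state()["force"],bot.state()["tool_pos"])
c=np.array([.548,.095]);w=bot.state()["tool_pos"][:2]-c;print(np.rad2deg(np.arctan2(w[1],w[0])))
R0=.1385
rows([((*(c+R0*np.array([np.cos(a),np.sin(a)])),.055),np.rad2deg(a)+180) for a in np.deg2rad([27,28,29,30,31,32])])
E
python3 m.py 8
```

```text
side [371.67 288.88] 24 r 0.1385 ang -152.03
side [314.29 338.5 ] 34 r 0.1385 ang 118.23
arrow [375.33 351.24] 101 163.26167771060122
top [334.   215.37] 27 r 0.1372 ang -62.18
top [311.63 293.37] 30 r 0.1377 ang -152.09
[ 0.59865405 -0.21870053 -0.18956877] [0.66723569 0.16547979 0.05516767]
30.58718156771177
-0.0001 -0.0001 0.0383 0.0005 -0.0173 0.0003
-0.0001 -0.0001 0.0272 0.0003 -0.0125 0.0003
-0.0001 -0.0001 0.0161 0.0001 -0.0077 0.0003
-0.0001 -0.0001 0.0050 0.0000 -0.0028 0.0003
-0.0001 -0.0001 -0.0061 0.0000 0.0020 0.0003
-0.0001 -0.0001 -0.0172 0.0001 0.0068 0.0003
```

The disc is at 27.97° against a target of 28.3°. One small nudge, then I'll back the fingers to centre around the knob and lift.

>>> play_rows(commands="0 0 -0.005 0 0.0015 0 0.68;0 0 -0.005 0 0.0015 0 0.68;0 0 -0.005 0 0.0015 0 0.68;0 0 0.012 0 -0.005 0 0.68;0 0 0.024 0 -0.0105 0 0.68;0 0 0.024 0 -0.0105 0 0.68;0 0 0.024 0 -0.0105 0 0.68;0 0 0.024 0 -0.0105 -0.05 0.68;0 0 0.024 0 -0.0105 -0.12 0.68;0 0 0.024 0 -0.0105 -0.2 0.68;0 0 0.024 0 -0.0105 -0.28 0.68;0 0 0.024 0 -0.0105 -0.34 0.68")

```text
t: 8.37
tool_pos: [0.6707, 0.1611, 0.2293]
ee_rot: [[-0.881, -0.474, 0.004], [-0.474, 0.881, 0.0], [-0.003, -0.002, -1.0]]
force: [0.2, 0.8, 1.5]
finger_gap: 0.0303
```

```bash
python3 m.py 9;python3 - <<'E'
from h import *
rows([((.5275,-.2465,.22),116),((.5275,-.2465,.22),-64),((.62,.16,.4),180)])
E
```

```text
side [371.56 288.8 ] 25 r 0.1383 ang -151.92
side [251.42 291.15] 26 r 0.1381 ang 27.99
side [314.29 338.5 ] 34 r 0.1385 ang 118.23
arrow [375.31 351.39] 106 163.15803835715334
top [334.   215.21] 29 r 0.1374 ang -62.04
top [311.72 293.41] 29 r 0.1379 ang -152.03
[0.42465633 0.80854565 0.51320505] [0.67340436 0.16138587 0.23356386]
27.8956021549301
-0.0034 0.0076 0.0144 0.0111 -0.0023 0.3570
-0.0035 0.0076 0.0033 0.0110 0.0025 0.3570
-0.0035 0.0076 -0.0078 0.0111 0.0073 0.3570
-0.0036 0.0075 -0.0189 0.0112 0.0122 0.3570
-0.0037 0.0075 -0.0300 0.0113 0.0170 0.3569
-0.0037 0.0075 -0.0411 0.0116 0.0218 0.3569
0.0034 0.0087 1.0255 0.6440 -0.5798 0.0226
-0.0086 0.0034 -0.9744 0.6440 -0.5798 0.0226
-0.0015 0.0083 0.3144 0.0914 0.0464 -0.3342
```

View pics/side9.png

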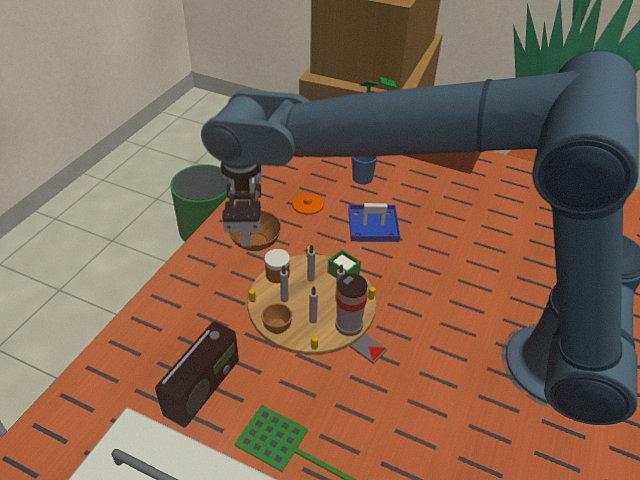

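Lifted clear. The disc is at about 28.0° with the arrow side at 163.2°, which puts the mug within 0.3° of it, and the mug at (350,305) is aligned with the arrow. I'll go to the tray next.

Run:
```python
from h import *
rows([((.5275,-.2465,.25),119)])
```

```text
0.0032 0.0087 0.9922 0.6433 -0.5801 -0.0374
```

>>> play_rows(commands="0 0.005 0.99 0.643 -0.58 -0.037 0.5;0 0.005 0.99 0.643 -0.58 -0.037 0.5;0 0.005 0.99 0.643 -0.58 -0.037 0.5;0 0.005 0.99 0.643 -0.58 -0.037 0.5;0 0.005 0.99 0.643 -0.58 -0.037 0.5;0 0.005 0.99 0.643 -0.58 -0.037 0.5;0 0.005 0.99 0.643 -0.58 -0.037 0.5;0 0.005 0.99 0.643 -0.58 -0.037 0.5;0 0.005 0.99 0.643 -0.58 -0.037 0.5;0 0.005 0.99 0.643 -0.58 -0.037 0.5;0 0.005 0.99 0.643 -0.58 -0.037 0.5;0 0.005 0.99 0.643 -0.58 -0.037 0.5")

```text
t: 9.47
tool_pos: [0.5259, -0.2498, 0.249]
ee_rot: [[-0.525, 0.851, 0.005], [0.851, 0.525, 0.003], [-0.0, 0.006, -1.0]]
force: [-0.1, 1.4, -0.3]
finger_gap: 0.0473
```

Run:
```python
from h import *
print(bot.state()["joints"])
rows([((.5275,-.2465,.15),26)])
```

```text
[-0.64058772  0.05134633  1.69348392  0.0053164   1.39436246 -1.19481015]
0.0029 -0.0029 1.0633 0.0040 0.0050 0.1981
```

>>> play_rows(commands="0 0 0.99 0.004 0.005 0.19 0.5;0 0 0.99 0.004 0.005 0.19 0.5;0 0 0.99 0.004 0.005 0.19 0.5;0 0 0.99 0.004 0.005 0.19 0.5;0 0 0.99 0.004 0.005 0.19 0.5;0 0 0.99 0.004 0.005 0.19 0.5;0 0 0.99 0.004 0.005 0.19 0.5;0 0 0.99 0.004 0.005 0.19 0.5;0 0 0.99 0.004 0.005 0.19 0.5;0 0 0.99 0.004 0.005 0.19 0.5;0 0 0.99 0.004 0.005 0.19 0.5;0 0 0.99 0.004 0.005 0.19 0.5")

```text
t: 10.47
tool_pos: [0.527, -0.2461, 0.1529]
ee_rot: [[0.809, 0.588, 0.004], [0.588, -0.809, 0.004], [0.005, -0.001, -1.0]]
force: [-0.7, -1.0, -0.7]
finger_gap: 0.0469
```

Run:
```python
from h import *
rows([((.5275,-.2465,.043),26)])
p,d=grab_frame("side"); cv2.imwrite("pics/s10.png",cv2.resize(p[120:300,280:520],None,fx=3,fy=3))
```

```text
-0.0008 -0.0033 0.1116 -0.0007 0.0015 0.2198
```

View pics/s10.png

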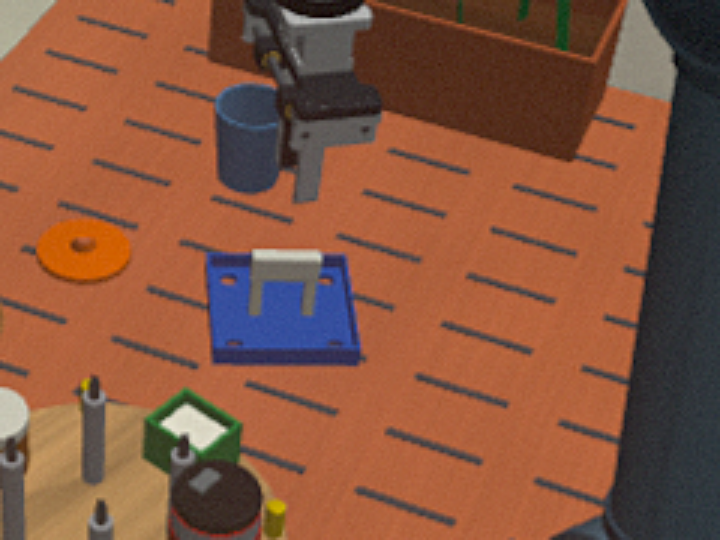

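The gripper is above the handle at (287,265), and nothing has been disturbed. Finishing the turn, then descending.

>>> play_rows(commands="0 -0.003 0.11 0 0.0015 0.01 0.5;0 -0.003 0.11 0 0.0015 0.05 0.5;0 -0.003 0.11 0 0.0015 0.09 0.5;0 -0.003 0.11 0 0.0015 0.13 0.5;0 -0.003 0.11 0 0.0015 0.17 0.5;0 -0.003 0.11 0 0.0015 0.2 0.5;0 -0.003 0.11 0 0.0015 0.216 0.5;0 -0.003 0.11 0 0.0015 0.216 0.5;0 -0.003 0.11 0 0.0015 0.216 0.5")

```text
t: 11.27
tool_pos: [0.5277, -0.2462, 0.0448]
ee_rot: [[0.899, 0.438, -0.001], [0.438, -0.899, 0.002], [0.0, -0.002, -1.0]]
force: [0.1, -0.6, 0.0]
finger_gap: 0.0466
```

Run:
```python
from h import *
rows([((.5275,-.2465,.043),26)])
p,d=grab_frame("side"); cv2.imwrite("pics/s11.png",cv2.resize(p[150:300,300:500],None,fx=4,fy=4))
```

```text
-0.0012 -0.0001 -0.0002 -0.0006 0.0003 0.0036
```

View pics/s11.png

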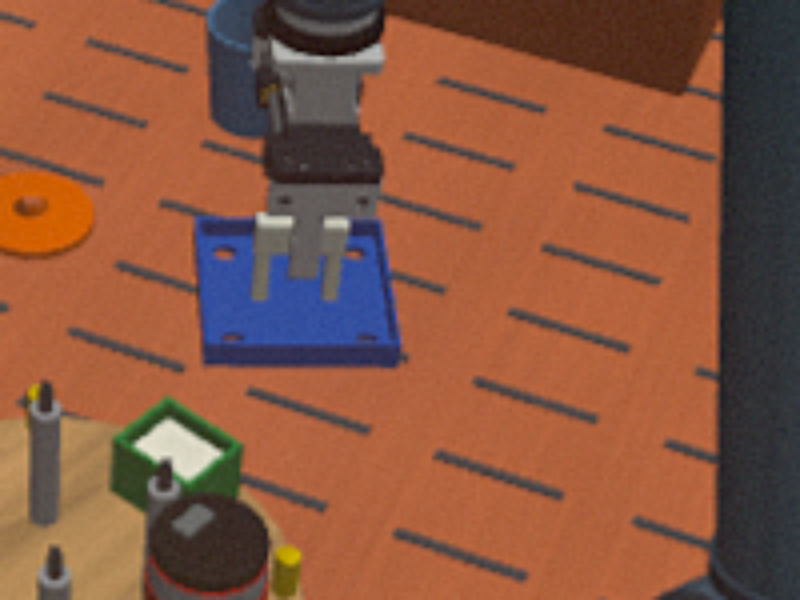

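The near finger covers the middle of the handle bar at (305,245), so it is centred. Gripping and lifting now.

>>> play_rows(commands="0 0 0 0 0 0.002 1;0 0 0 0 0 0.002 1;0 0 0 0 0 0.002 1;0 0 0 0 0 0.002 1;0 0 0 0 0 0.002 1;0 0 0 0 0 0.002 1", newtons=50)

```text
t: 11.82
tool_pos: [0.5284, -0.2468, 0.0449]
ee_rot: [[0.899, 0.438, 0.001], [0.438, -0.899, 0.0], [0.001, 0.0, -1.0]]
force: [-0.5, -0.0, 0.8]
finger_gap: 0.0135
```

>>> play_rows(commands="0 0 0 0 0 -0.03 1;0 0 0 0 0 -0.08 1;0 0 0 0 0 -0.14 1;0 0 0 0 0 -0.2 1;0 0 0 0 0 -0.26 1;0 0 0 0 0 -0.32 1;0 0 0 0 0 -0.36 1;0 0 0 0 0 -0.36 1;0 0 0 0 0 -0.36 1;0 0 0 0 0 -0.36 1")

```text
t: 12.65
tool_pos: [0.5271, -0.246, 0.2222]
ee_rot: [[0.899, 0.438, -0.002], [0.438, -0.899, 0.003], [-0.001, -0.004, -1.0]]
force: [-0.2, 0.2, -4.2]
finger_gap: 0.0134
```

Run:
```python
from h import *
rows([((.548,-.13,.245),73),((.548,.095,.245),73)])
p,d=grab_frame("side"); cv2.imwrite("pics/s12.png",p)
```

```text
-0.0024 -0.0004 -0.5224 0.1392 -0.1904 -0.0450
-0.0024 -0.0004 -0.5224 0.3363 -0.5950 -0.0437
```

View pics/s12.png

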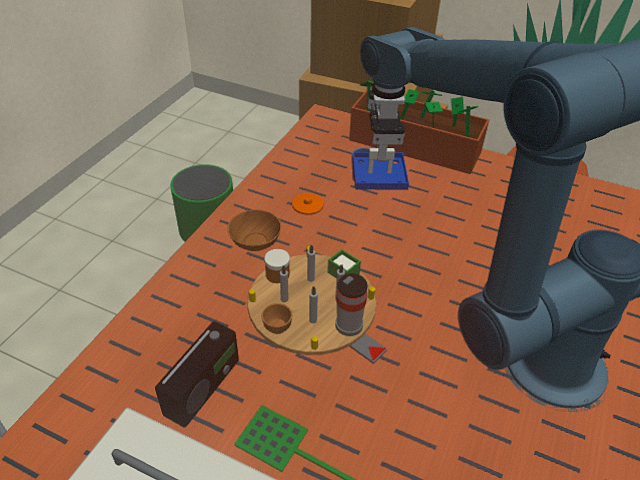

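The tray is held level. Carrying it above the posts.

>>> play_rows(commands="0 0 -0.07 0.05 -0.05 -0.044 1;0 0 -0.14 0.09 -0.12 -0.06 1;0 0 -0.21 0.14 -0.19 -0.06 1;0 0 -0.28 0.18 -0.27 -0.06 1;0 0 -0.35 0.22 -0.34 -0.06 1;0 0 -0.42 0.26 -0.42 -0.06 1;0 0 -0.48 0.29 -0.49 -0.06 1;0 0 -0.52 0.32 -0.55 -0.06 1;0 0 -0.522 0.335 -0.585 -0.06 1;0 0 -0.522 0.336 -0.595 -0.06 1;0 0 -0.522 0.336 -0.595 -0.06 1;0 0 -0.522 0.336 -0.595 -0.06 1")

```text
t: 13.7
tool_pos: [0.5471, 0.0944, 0.2514]
ee_rot: [[0.293, 0.956, -0.006], [0.956, -0.293, 0.003], [0.001, -0.006, -1.0]]
force: [-1.2, 0.1, -3.2]
finger_gap: 0.0138
```

Run:
```python
from h import *
s=bot.state();print(s["tool_pos"],s["force"])
rows([((.548,.095,.19),73),((.548,.095,.1705),73)])
for n in("top","side"):
    p,d=grab_frame(n); cv2.imwrite(f"pics/{n}13.png",p); cv2.imwrite(f"pics/{n}13c.png",cv2.resize(p[150:350,200:400],None,fx=3,fy=3)); np.save(f"pics/{n}13.npy",d)
```

```text
[0.5471218  0.09440963 0.25136759] [-1.15615775  0.11261239 -3.16590761]
-0.0039 -0.0006 -0.0006 0.0015 0.0021 0.1227
-0.0039 -0.0006 -0.0006 0.0015 0.0023 0.1617
```

View pics/side13c.png

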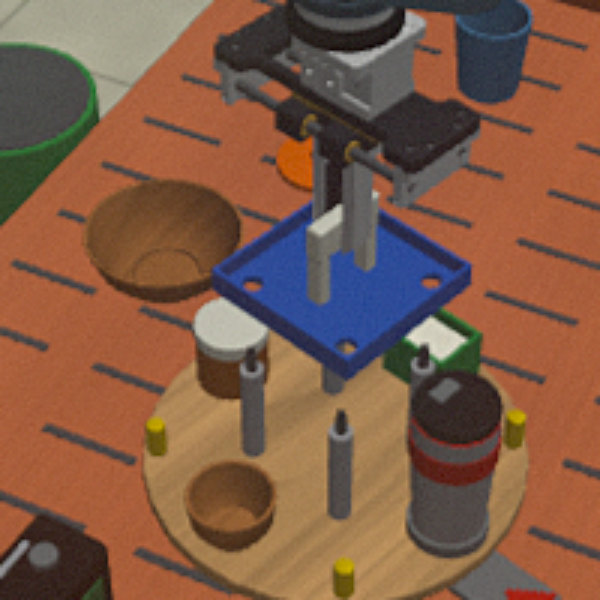

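View pics/top13c.png

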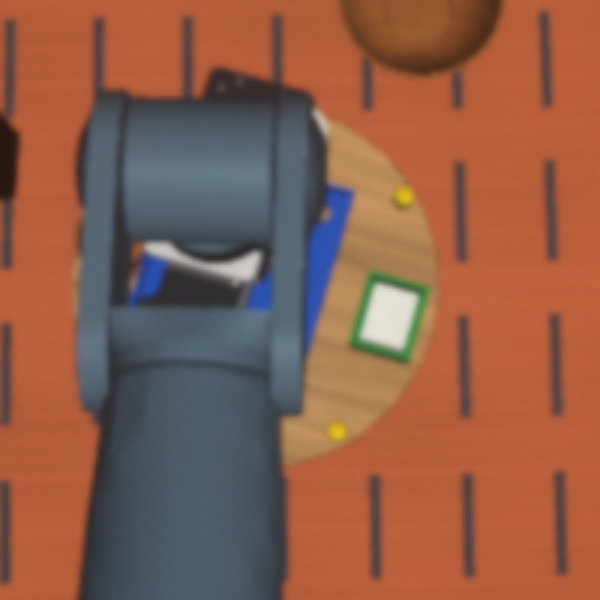

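The side view shows the tray centred over the posts. Its holes are at (253,283), (347,346) and (431,282) in the crop, with post tips at (250,352), (341,415) and (423,350). Since both are in one camera, I'll compare them there.

Run:
```python
from h import *
p=cv2.imread("pics/side13.png");zt=.2514-.0447
b,m=blobs(p,(105,100,40),(130,255,255),300,(265,205,365,280))
m=cv2.inRange(cv2.cvtColor(p,cv2.COLOR_BGR2HSV),(100,100,30),(135,255,255))[205:280,265:365]
cs,h=cv2.findContours(m,cv2.RETR_CCOMP,cv2.CHAIN_APPROX_NONE)
H=[]
for i,c in enumerate(cs):
    if h[0][i][3]>=0 and cv2.contourArea(c)>3:
        M=cv2.moments(c);u=np.array([M['m10'],M['m01']])/M['m00']+[265,205];w=plane("side",[u],zt+.004)[0]
        print(u.round(1),M['m00'],w.round(4));H.append(w[:2])
# expected posts (side cam frame)
c=C["side"];ang=28.0
for k in range(4):
    a=np.deg2rad(ang+90*k);P=c+.0636*np.array([np.cos(a),np.sin(a)]);print("post",P.round(4),"tip px",proj("side",[[*P,.150],[*P,.126]]).round(1).tolist())
# tips seen
g=cv2.cvtColor(p,cv2.COLOR_BGR2GRAY)
cv2.imwrite("pics/tip.png",cv2.resize(p[255:335,270:350],None,fx=7,fy=7,interpolation=cv2.INTER_CUBIC))
```

```text
[308.5 267. ] 4.0 [0.5261 0.1603 0.2107]
[315.2 265.5] 27.5 [0.5156 0.1504 0.2107]
[301.3 262.3] 5.5 [0.5453 0.1549 0.2107]
[296.  259.5] 4.0 [0.5588 0.1525 0.2107]
[293.  256.5] 7.0 [0.5684 0.1475 0.2107]
[288. 255.] 6.0 [0.5797 0.1482 0.2107]
[287.5 253. ] 4.0 [0.5834 0.1434 0.2107]
[283.8 250.6] 8.5 [0.5937 0.1406 0.2107]
[281.3 249.3] 5.5 [0.6002 0.1395 0.2107]
[276.  246.5] 4.0 [0.6142 0.137  0.2107]
[283.7 244.9] 24.5 [0.602  0.1255 0.2107]
[274.2 244.6] 10.0 [0.6204 0.1337 0.2107]
[343.2 243.8] 26.5 [0.4903 0.0656 0.2107]
[351.  237.5] 4.0 [0.4832 0.0398 0.2107]
[345. 235.] 6.0 [0.498  0.0384 0.2107]
[342.7 233.7] 5.5 [0.5041 0.0368 0.2107]
post [0.6052 0.124 ] tip px [[283.3, 264.0], [283.5, 271.6]]
post [0.5191 0.1503] tip px [[313.3, 284.9], [313.1, 292.5]]
post [0.4928 0.0642] tip px [[341.0, 263.0], [340.5, 270.5]]
post [0.5789 0.0379] tip px [[311.2, 243.5], [311.1, 251.1]]
```

View pics/tip.png

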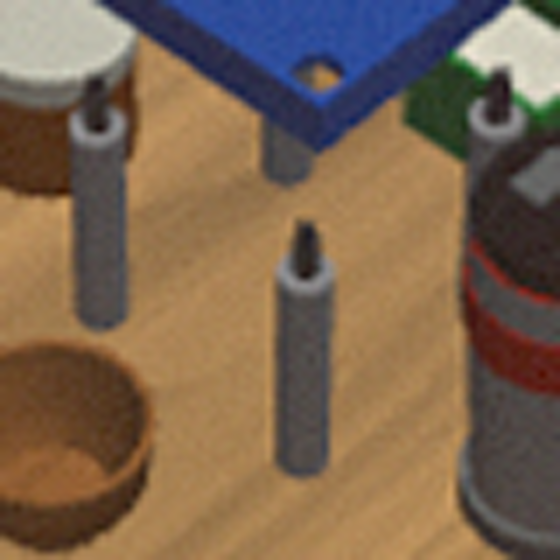

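The tips sit about 1.8 px lower than I predicted from the knob centre, so the axis estimate needs checking from the posts themselves.

Run:
```python
from h import *
p=cv2.imread("pics/top0.png");q=cv2.imread("pics/s12.png")
a=cv2.resize(p[200:280,245:325],None,fx=7,fy=7,interpolation=cv2.INTER_CUBIC)
b=cv2.resize(q[240:320,270:350],None,fx=7,fy=7,interpolation=cv2.INTER_CUBIC)
cv2.imwrite("pics/pa.png",a);cv2.imwrite("pics/pb.png",b)
```

```text
(no output)
```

View pics/pa.png

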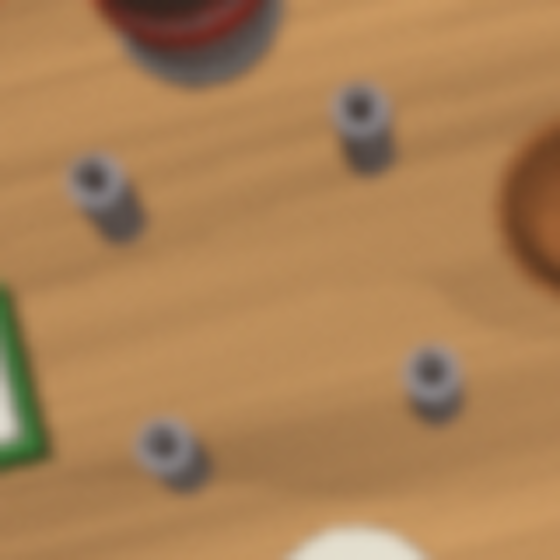

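View pics/pb.png

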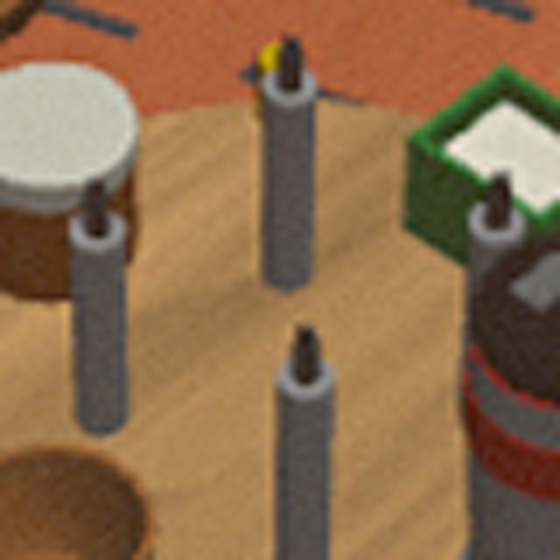

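Run:
```python
from h import *
f=lambda L,o:(np.array(L,float)+.5)/7-.5+o
T=f([(97,183),(362,110),(433,375),(165,449)],[245,200])
S=f([(290,87),(97,227),(304,374),(496,220)],[270,240])
A=plane("top",T,.126);B=plane("side",S,.126)
print(A.round(4),A.mean(0)[:2]);print(B.round(4),B.mean(0)[:2])
c=B.mean(0)
for P in B: print(np.linalg.norm(P-c),np.rad2deg(np.arctan2(*(P-c)[1::-1])))
ct=A.mean(0)
for P in A: print(np.linalg.norm(P-ct),np.rad2deg(np.arctan2(*(P-ct)[1::-1])))
```

```text
[[0.5797 0.1497 0.126 ]
 [0.6023 0.0627 0.126 ]
 [0.5146 0.0407 0.126 ]
 [0.4921 0.128  0.126 ]] [0.54719198 0.09528403]
[[0.5777 0.0408 0.126 ]
 [0.6046 0.1252 0.126 ]
 [0.5187 0.1518 0.126 ]
 [0.4925 0.0656 0.126 ]] [0.54837023 0.09585179]
0.0623785832762446 -61.99125813399699
0.06343334458762469 27.56337135918131
0.06330819257283402 117.93258414039761
0.06351707734680281 -151.5975274001004
0.06340908671373836 59.13804423400674
0.06406030073742672 -30.595051813074885
0.0635290563968951 -120.84132702573073
0.0640827271021366 149.29759390887008
```

Measured from the post shoulders, the axis is at (.5478,.0956). I'll lower to just above the pin tips and recheck there, where the height ambiguity is small.

Run:
```python
from h import *
rows([((.5485,.0953,.203),73)])
```

```text
-0.0032 -0.0010 -0.0016 0.0034 0.0012 0.0982
```

>>> play_rows(commands="-0.003 -0.001 -0.0016 0.0034 0.0012 0.03 1;-0.003 -0.001 -0.0016 0.0034 0.0012 0.06 1;-0.003 -0.001 -0.0016 0.0034 0.0012 0.09 1;-0.003 -0.001 -0.0016 0.0034 0.0012 0.098 1;-0.003 -0.001 -0.0016 0.0034 0.0012 0.098 1;-0.003 -0.001 -0.0016 0.0034 0.0012 0.098 1")

```text
t: 14.3
tool_pos: [0.5488, 0.0945, 0.2035]
ee_rot: [[0.294, 0.956, 0.0], [0.956, -0.294, 0.0], [0.0, 0.0, -1.0]]
force: [-0.1, -0.2, -2.4]
finger_gap: 0.0135
```

Run:
```python
from h import *
s=bot.state();print(s["tool_pos"],s["force"])
p,d=grab_frame("side"); cv2.imwrite("pics/side14.png",p)
cv2.imwrite("pics/s14.png",cv2.resize(p[225:315,265:365],None,fx=7,fy=7,interpolation=cv2.INTER_CUBIC))
```

```text
[0.54883799 0.09453756 0.20352645] [-0.1326559  -0.200466   -2.41755603]
```

View pics/s14.png

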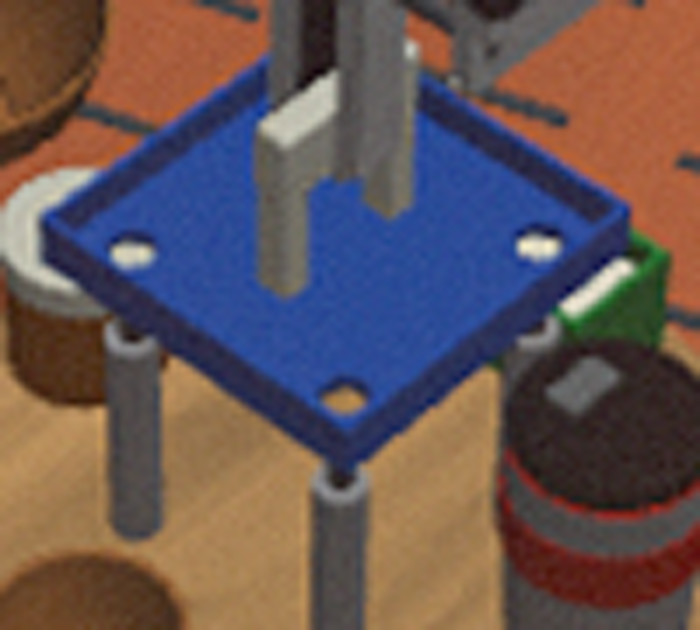

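Run:
```python
from h import *
f=lambda L,o:(np.array(L,float)+.5)/7-.5+o
S=f([(132,249),(343,394),(539,245)],[265,225]); Q=f([(132,342),(340,487),(534,335)],[265,225])
B=plane("side",S,.1648)[:,:2];A=plane("side",Q,.126)[:,:2]
print(B.round(4));print(A.round(4));print("mid",(B[0]+B[2])/2,(A[0]+A[2])/2,"axis side",(.54837,.09585))
for M in(B,A): print(np.rad2deg(np.arctan2(*(M[0]-M[1])[::-1])),np.rad2deg(np.arctan2(*(M[0]-M[2])[::-1])))
rows([((.5485,.0955,.170),73)])
```

```text
[[0.6033 0.1261]
 [0.5179 0.1519]
 [0.4908 0.0677]]
[[0.6026 0.1291]
 [0.517  0.1546]
 [0.4899 0.0692]]
mid [0.54702205 0.09688407] [0.54620974 0.09914438] axis side (0.54837, 0.09585)
-16.81320803908278 27.431019475306112
-16.61371454482696 27.96457592407287
0.0008 -0.0003 -0.0006 0.0011 -0.0018 0.0682
```

Holes and posts agree to about 1–2 mm, and the tips can take up 5.7 mm. Lowering slowly while watching the force.

>>> play_rows(commands="0 0 0 0.0005 0 0.008 1;0 0 0 0.0005 0 0.016 1;0 0 0 0.0005 0 0.024 1;0 0 0 0.0005 0 0.03 1;0 0 0 0.0005 0 0.036 1;0 0 0 0.0005 0 0.036 1;0 0 0 0.0005 0 0.036 1")

```text
t: 14.93
tool_pos: [0.5491, 0.095, 0.1859]
ee_rot: [[0.293, 0.956, 0.001], [0.956, -0.293, 0.0], [0.0, 0.001, -1.0]]
force: [-0.4, 0.2, -4.0]
finger_gap: 0.0138
```

Run:
```python
from h import *
s=bot.state();print(s["tool_pos"],s["force"],s["moment"])
p,d=grab_frame("side"); cv2.imwrite("pics/side15.png",p)
cv2.imwrite("pics/s15.png",cv2.resize(p[225:315,265:365],None,fx=7,fy=7,interpolation=cv2.INTER_CUBIC))
```

```text
[0.54913457 0.09499531 0.18585505] [-0.40020265  0.19993623 -4.00353131] [-0.03386984 -0.11124568  0.01464589]
```

View pics/s15.png

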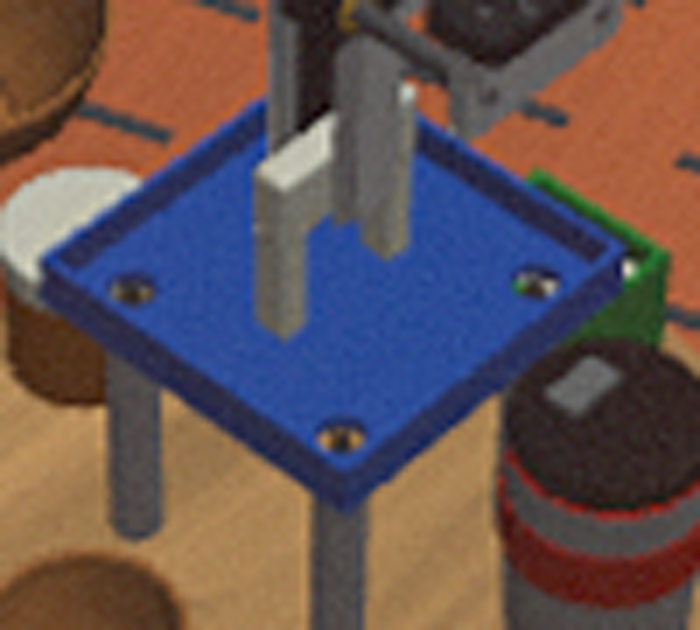

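The pins show dark and central in all three visible holes, at (131,290), (342,438) and (537,285), with no contact force. Continuing down.

>>> play_rows(commands="0 0 0 0 0 0.007 1;0 0 0 0 0 0.014 1;0 0 0 0 0 0.02 1;0 0 0 0 0 0.025 1;0 0 0 0 0 0.028 1;0 0 0 0 0 0.028 1;0 0 0 0 0 0.028 1")

```text
t: 15.57
tool_pos: [0.5493, 0.095, 0.172]
ee_rot: [[0.293, 0.956, 0.001], [0.956, -0.293, 0.0], [0.0, 0.001, -1.0]]
force: [0.3, -0.5, -3.0]
finger_gap: 0.0134
```

>>> play_rows(commands="0 0 0 0 0 0.002 1;0 0 0 0 0 0.002 1;0 0 0 0 0 0.002 1")

```text
t: 15.82
tool_pos: [0.5493, 0.095, 0.1711]
ee_rot: [[0.293, 0.956, 0.001], [0.956, -0.293, 0.0], [0.0, 0.001, -1.0]]
force: [0.1, 0.3, -4.0]
finger_gap: 0.0137
```

Run:
```python
from h import *
s=bot.state();print(s["tool_pos"],s["force"],s["moment"])
p,d=grab_frame("side"); cv2.imwrite("pics/side16.png",p)
cv2.imwrite("pics/s16.png",cv2.resize(p[225:315,265:365],None,fx=7,fy=7,interpolation=cv2.INTER_CUBIC))
```

```text
[0.54932419 0.09498464 0.17108376] [ 0.14673565  0.30638095 -3.97866454] [-0.02988387 -0.03053583 -0.02728028]
```

View pics/s16.png

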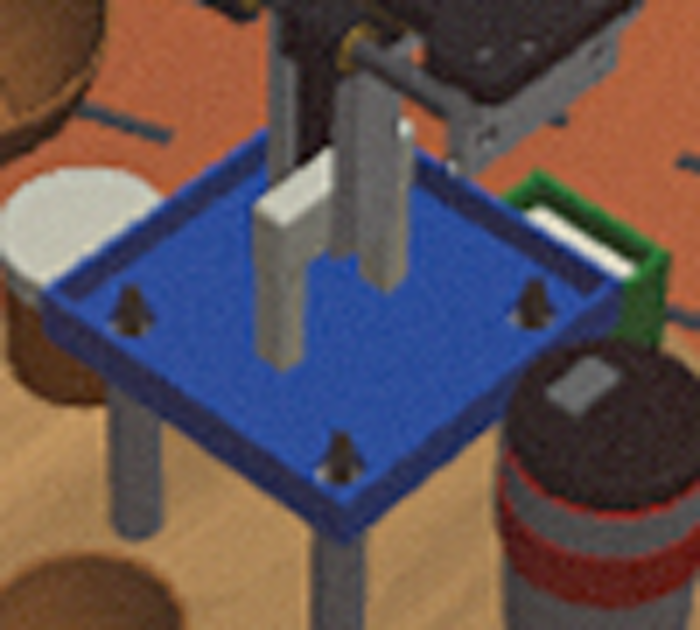

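The pins now stand through all the visible holes. The force still shows the tray's weight, so I'll lower about 1 mm more.

>>> play_rows(commands="0 0 0 0 0 0.002 1;0 0 0 0 0 0.003 1;0 0 0 0 0 0.003 1;0 0 0 0 0 0.003 1")

```text
t: 16.2
tool_pos: [0.5495, 0.095, 0.1709]
ee_rot: [[0.293, 0.956, 0.002], [0.956, -0.293, -0.0], [0.0, 0.002, -1.0]]
force: [-3.9, -0.2, 6.1]
finger_gap: 0.0139
```

Contact: the vertical force is now +6 N, so the tray is seated. Releasing to a small opening and rising straight up.

>>> play_rows(commands="0 0 0 0 0 0 0.65;0 0 0 0 0 0 0.65;0 0 0 0 0 0 0.65;0 0 0 0 0 0 0.65;0 0 0 0 0 0 0.65;0 0 0 0 0 -0.02 0.65;0 0 0 0 0 -0.06 0.65;0 0 0 0 0 -0.12 0.65;0 0 0 0 0 -0.2 0.65;0 0 0 0 0 -0.28 0.65;0 0 0 0 0 -0.34 0.65;0 0 0 0 0 -0.34 0.65")

```text
t: 17.2
tool_pos: [0.5521, 0.095, 0.3503]
ee_rot: [[0.293, 0.956, 0.016], [0.956, -0.293, -0.0], [0.004, 0.016, -1.0]]
force: [0.6, 0.3, 1.4]
finger_gap: 0.0328
```

Run:
```python
from h import *
s=bot.state();print(s["tool_pos"],s["force"])
for n in("side","top"):
    p,d=grab_frame(n); cv2.imwrite(f"pics/{n}17.png",p);disc(n,p)
p=cv2.imread("pics/side17.png");cv2.imwrite("pics/s17.png",cv2.resize(p[190:370,220:420],None,fx=3.3,fy=3.3,interpolation=cv2.INTER_CUBIC))
rows([((.45,-.3,.35),73)])
```

```text
[0.55214129 0.09497296 0.35033986] [0.64926539 0.34169549 1.41751508]
side [371.56 288.8 ] 25 r 0.1383 ang -151.92
side [251.5 291. ] 26 r 0.1379 ang 27.80
side [314.29 338.5 ] 34 r 0.1385 ang 118.23
top [334.   215.21] 29 r 0.1374 ang -62.04
top [311.72 293.41] 29 r 0.1379 ang -152.03
0.0035 -0.0009 -0.0005 -0.8138 0.0406 -0.0147
```

View pics/s17.png

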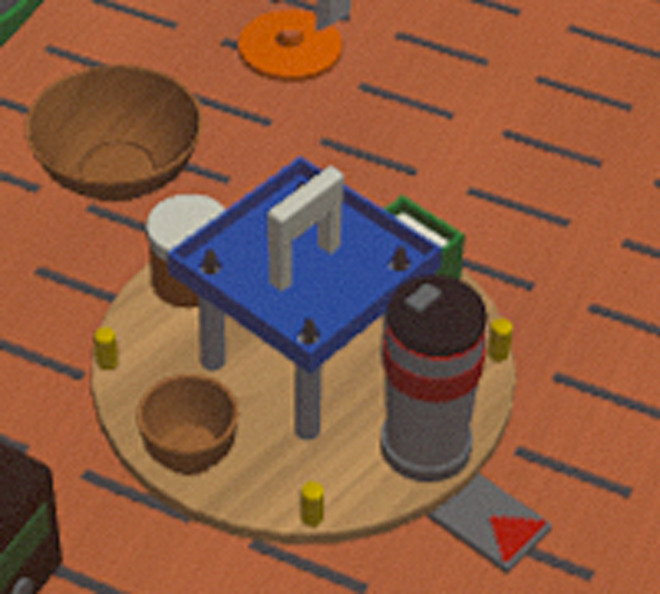

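The tray is down, with three pins showing at (210,262), (308,332) and (400,260). The disc has not moved. I'll move the arm aside for a final top-view check.

>>> play_rows(commands="0 0 0 -0.8 0.04 -0.02 0.65;0 0 0 -0.8 0.04 -0.02 0.65;0 0 0 -0.8 0.04 -0.02 0.65;0 0 0 -0.8 0.04 -0.02 0.65;0 0 0 -0.8 0.04 -0.02 0.65;0 0 0 -0.8 0.04 -0.02 0.65;0 0 0 -0.8 0.04 -0.02 0.65;0 0 0 -0.8 0.04 -0.02 0.65;0 0 0 -0.8 0.04 -0.02 0.65;0 0 0 -0.8 0.04 -0.02 0.65;0 0 0 -0.8 0.04 -0.02 0.65;0 0 0 -0.8 0.04 -0.02 0.65")

```text
t: 18.3
tool_pos: [0.4508, -0.2937, 0.3506]
ee_rot: [[0.295, 0.955, 0.003], [0.955, -0.295, 0.003], [0.004, 0.002, -1.0]]
force: [-1.4, -0.3, 0.1]
finger_gap: 0.0328
```

Run:
```python
from h import *
p,d=grab_frame("top");cv2.imwrite("pics/top18.png",p);disc("top",p)
b,_=blobs(p,(0,190,120),(4,255,255),20,(240,300,290,335))
for c,a,bb in b: w=plane("top",[c],.008)[0][:2]-C["top"];print("arrow",np.rad2deg(np.arctan2(w[1],w[0])))
cv2.imwrite("pics/t18.png",cv2.resize(p[110:350,200:450],None,fx=2.5,fy=2.5,interpolation=cv2.INTER_CUBIC))
# tray rim plane from depth
h=cv2.cvtColor(p,cv2.COLOR_BGR2HSV);m=cv2.erode(cv2.inRange(h,(105,120,40),(130,255,255)),np.ones((3,3)));m[:, :230]=0;m[:190]=0;m[300:]=0;m[:,345:]=0
v,u=np.nonzero(m);o,dr=ray("top",np.c_[u,v]);P=o+dr*d[v,u][:,None];P=P[(P[:,2]>.12)&(P[:,2]<.142)]
A=np.c_[P[:,:2]-P[:,:2].mean(0),np.ones(len(P))];x=np.linalg.lstsq(A,P[:,2],rcond=None)[0];print(len(P),"slopes deg",np.rad2deg(x[:2]),"z",x[2],"centre",P.mean(0))
```

```text
top [256.72 193.41] 29 r 0.1374 ang 27.95
top [334.04 215.11] 28 r 0.1376 ang -61.97
top [233.26 270.61] 31 r 0.1370 ang 118.12
top [311.72 293.41] 29 r 0.1379 ang -152.03
arrow 163.3514354293286
2229 slopes deg [-0.0042658   0.00206239] z 0.13214453715726873 centre [0.54787994 0.09553877 0.13214454]
```

View pics/t18.png

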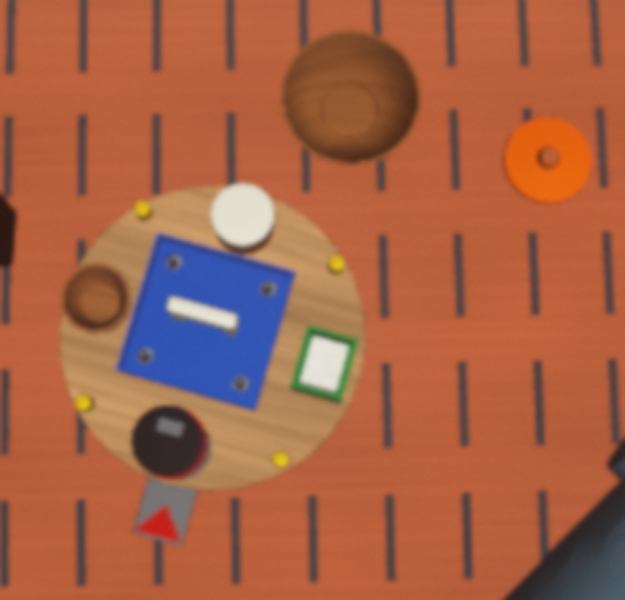

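The top view shows all four pins through the holes, at (174,262), (267,290), (145,356) and (240,384). The tray floor is level at 132 mm, as expected, the mug is in line with the arrow (error about 0.3°), and the arm is clear. Handing in.

```bash
python3 -c "
from bench import bot
print(bot.close_job())"
```

```text
the job is handed in; nothing more can be done
None
```

The mug stands at the red arrow and the blue tray sits level on all four posts. I handed the job in after about 18.4 s of the 72 s allowed; it gave no verdict.

**Turning:** I kept the slightly open fingers around one yellow knob and pushed it about 149° counter-clockwise, then lifted clear. The last image put the mug about 0.3° from the arrow. A final nudge to correct a similar error had made no clear difference, so I left it. Placing the tray did not move the disc.

**Tray:** I lifted it by its handle, lowered it over the pins until the force showed contact, and released it.
- **Holes:** The final top view shows all four pins through them.
- **Level:** The depth image puts the tray floor level (under 0.01° of tilt) at 132 mm above the bench. That matches an underside resting on the shoulders at 126 mm.

**Bystanders:** Nothing else on the bench appeared to have moved, and the arm stayed clear of the mug, the posts and the other things on the disc. I judged this from the images and did not measure each item again at the end.

**Disagreements:** The two cameras differed by 1–2 mm on where the disc's axis is, and one comparison of holes with posts was off by about 3 mm. I rechecked just above the pin tips before lowering.

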